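# Put the record brush away in the sprung drawer of the booth

## Robot

A 6-joint arm with a two-finger parallel gripper is mounted at the origin on the work surface. World frame = base frame: x ahead of the robot, y to its left, z up, the work surface at z = 0. Lengths are in mm, angles in rad, forces in N, time in s.
With the tool pointing down it reaches from about 300 to 775 mm from the base axis. Payload 14.6 kg.
Tool frame: the origin (TCP) lies at the very end of the fingers, on their centre line; the grasp point (between the pads) lies 19 mm behind it; z points along the fingers, y is the line along which they close (so a half turn about z gives the same grasp; the last joint's range is limited). The gripper opens to 94 mm and grips with 3 to 60 N. Pads are 16 mm wide; open, the fingers measure 119 mm over their backs; the gripper's body (75 mm by 177 mm) begins 78 mm behind the grasp point.
Start: joints at [1.082, 0.3, 1.521, -0, 1.321, -0.067], TCP at [225.168, 501.785, 205.446] pointing down, gripper open.
Joint ranges: [-3.03, 3.03], [-0.79, 2.21], [0.23, 2.52], [-1.04, 4.18], [0, 3.07], [-2.55, 2.55]. Speed limits (rad/s): [2.22, 2.22, 2.57, 3.14, 3.14, 3.14].

## Interface

Orientations are given as [roll, pitch, yaw] about the fixed x, y, z axes, in that order (R = Rz(yaw) Ry(pitch) Rx(roll)).
In Python, from cell import manip, eyes, ticket gives the robot as it stands. The module is installed in compiled form; this text tells all that it offers.
- The arm moves only by the tool arm_command, never from a script. Its argument "plan" is a list of rows, each a list of 5 numbers: the opening, from -1 (shut) to 1 (fully open), then the shift along the tool's x, y, z in m, then the turn about the tool's z in rad. In form: [[jaw, dx, dy, dz, roll], ...]. A call has 1 to 20 rows; each row shifts and turns the commanded pose from where the row before left it, along the tool's axes as they then stand; what a row does not reach is not made up. A row lasts 1/8 s, in which the tool goes at most 62.5 mm and 10.7 degrees, less where a joint would pass 70% of its speed; a pose out of reach is approached as far as the arm can. A call is refused whole if a number of a shift passes 0.0625 or a number of a turn 0.188, either way. A call with a gripper value outside its range is refused whole. The fingers move at their own pace and stop on an object; "newtons" is the grip in N (left out, the last holds). Time passes only in rows, so rows that do not move let the fingers close. It gives the time, the measured TCP pose, the force, the opening and the grip force at its end, in the units of the state.
- manip.read_state(): the state, without advancing time (a new reading comes with each control period).
- eyes.camera(name): name is "scene" or "top" or "wrist"; returns a dict with "img" (480x640x3 uint8, blue, green, red), "z_map" (480x640 float32, mm along the optical axis (not along the pixel's ray), 0 where there is no reading), "fx", "fy", "cx", "cy" (pixels), "eye" and "orientation" of the camera in the world. Camera axes: x right, y down, z forward; pixel columns grow to the right and rows downward; lengths in mm; the calibration is good to about 2 mm. A picture is of the moment at which its call begins.
- ticket.sign_off(): hands the job in; it is judged then, once.
The state is a dict: "clock": time; "joints": joint angles; "qd": joint speeds; "effort": joint torques, N m; "eef_pos": TCP position; "eef_rot": TCP orientation; "wrist_force": force on the tool from outside, world axes, zero at the start; "moment": the same for the moment, N m; "finger_gap": finger opening in mm; "finger_force": force on a finger pad.
Only numpy, scipy, OpenCV 4.12 (cv2) and the standard library are available. Lean on these libraries where they do the work, as an engineer would, in place of code of your own. Each camera call takes 0.05 s, during which the arm holds its last target. There are 200 camera calls.

## Task

Put the record brush away in the booth's accessory drawer. Press the long red release bar gently so that both of its ends go down evenly and the drawer springs open, lay the brush in the drawer with its bristle side down, then push the drawer shut until it latches and stays shut by itself. Leave the other things where they are.

Things in the scene. Friction and masses are not known exactly. Their poses are not given: they have to be found in the camera images.
- unit: Black flight-case style drawer unit with alloy edging, fixed to the table, 220 mm deep (x), 300 wide (y), 66 high. Origin: centre of its underside. Its own x axis points to the rear; its front (drawer side, own -x) faces roughly towards the robot. The red bar stands along its top, near the front edge.
- drawer (a joint): Drawer travel, m: 0 shut and latched, 0.110 fully open (out of the front, unit's own -x). A spring (4.5 N) pushes it out in half a second; two catches, one under each bar end, hold it and let go only while BOTH bar ends are about 7.5 mm down. Pushed shut, they ride over ramps (peak about 10 N at the front) and snap home at 0; overtravel to a stop at -0.004.
- drawer_front (a point): Middle of the front face of the drawer's alloy pull block (110 mm wide, 22 high, standing 18 mm out of the grey front panel, which is 272 wide, 46 high, lower edge 6 mm over the table), 29 mm above the table; moves with the drawer. When shut this face is 30 mm in front of the unit's body. Axes as the unit's.
- drawer_floor (a point): Point on the drawer's inner floor (11 mm above the table), moving with it. Axes as the unit's. The inside runs from 55 mm in front of this point (own -x) to 69 mm behind it and 115 mm to either side; side walls rise 33 mm. Fully open, this point is the middle of the 110 mm that lie clear of the unit's roof.
- bar_lift (a joint): How far the bar's guide in its middle is pressed down, m: 0 = up (rest), 0.012 = on its stop. It needs about 1.5 N to start and 11 N to reach the stop, and springs back when let go.
- bar_rock (a joint): Rocking of the bar about its middle, rad (limits +-0.05): 0 level (at rest), positive = right end lower. Its return spring has worn off centre, so the spot where it goes down level is unseen, up to 50 mm left or right of the middle. Pressed within about 12 mm of that spot both ends go down; elsewhere the end on the spot's side stays up and the drawer stays caught, however hard you press.
- bar_mid (a point): Middle of the bar's top face, 82 mm above the table at rest. Red plastic bar with a white stripe, 250 mm long (along the unit's y), 22 wide, standing 16 mm proud of the unit's top, 85 mm in front of the unit's centre. Axes as the unit's when level.
- bar_left (a point): Point on the bar's top face 120 mm to the left (own +y of the unit) of its middle; shows how far that end is down.
- bar_right (a point): Point on the bar's top face 120 mm to the right (own -y of the unit) of its middle; shows how far that end is down.
- brush: Record brush, a block 90 mm long (own x), 34 wide (own y), 26 high: white plastic grip on top, black bristle pad (10 mm, firm) below; about 70 g. Origin: centre of its underside; own z points up from the bristles to the grip. It lies on the table left or right of the unit.
- stylus_box: Bystander: small box, black with a pale lid, 70 x 50 x 34 mm, on the table on the other side of the unit from the brush. Leave it. Origin: centre of its underside.
- adapter: Bystander: brass record adapter, a disc 38 mm across, 14 mm high, lying on the middle part of the unit's top. Leave it. Origin: centre of its underside.
- cleaner: Bystander: blue bottle of record cleaner, 40 mm across, 105 mm high, standing on the table beside the unit. Leave it. Origin: centre of its underside.
Things that resemble listed ones, but are neither listed nor needed, are in the scene too. Leave any brown look-alike of the brush alone.

How it is judged (in metres and radians):
On the way, in this order (a step that is already met when the one before it is completed fails the run):
1. both ends of the red bar are down by more than 6.5 mm at the same time (z of each of bar_left, bar_right in the frame of unit below 0.0755 m).
2. the drawer has sprung open (more than 90 mm) (value of joint drawer above 0.09 m), for 0.1 s.
3. the brush lies bristle side down on the floor of the open drawer (value of joint drawer above 0.06 m and x of brush in the frame of drawer_floor between -0.055 and 0.069 m and y of brush in the frame of drawer_floor between -0.115 and 0.115 m and z of brush in the frame of drawer_floor below 0.005 m and angle between brush's own z axis and vertical below 0.3 rad and contact force between brush and the fingers below 0.1 N), for 0.2 s.
At the end, for the whole second after the job is handed in: The drawer is shut within 5 mm and held by its latch, the bar is back up (within 3 mm), and the brush lies at rest on the drawer's floor, bristle side down (within 17 degrees) (value of joint drawer between -0.006 and 0.005 m and value of joint bar_lift below 0.003 m and x of brush in the frame of drawer_floor between -0.055 and 0.069 m and y of brush in the frame of drawer_floor between -0.115 and 0.115 m and z of brush in the frame of drawer_floor below 0.006 m and angle between brush's own z axis and vertical below 0.3 rad and linear speed of brush below 0.02 m/s); the robot touches nothing.
It fails at once if the bar is forced (pressed with more than 35 N) (contact force between bar_rock and anything else above 35 N).
It fails at once if the stylus box is moved more than 20 mm (distance of stylus_box from where it was at the start of the episode above 0.02 m).
It fails at once if the adapter is moved more than 20 mm (distance of adapter from where it was at the start of the episode above 0.02 m).
It fails at once if the bottle is moved more than 20 mm or tipped (distance of cleaner from where it was at the start of the episode above 0.02 m or angle between cleaner's own z axis and vertical above 0.5 rad).
It also fails if it takes over 72 s, if anything falls off the work surface, if the arm or the gripper's body presses on something with over 40 N, if the wrist force passes 120 N, or if a joint passes its speed limit or range.

## Working session

There is one attempt and no reset: what is moved stays moved. The work goes in short steps, Python scripts to look and compute and a tool call to move; the robot and the scene stay as the last step left them, time stands still between calls to the robot, and variables do not carry over. Pictures are saved under pics/ and viewed, at most 10 in all, crops included, and the job is handed in when it is done.

Besides the shell and the picture viewer there is one more tool, called after ">>>" as name(argument=value, ...) on one line, values as JSON. arm_command: Moves the arm, as the interface text tells. Its arguments: {"type":"object","properties":{"plan":{"type":"array"},"newtons":{"type":"number"}},"required":["plan"]}

```bash
mkdir -p pics
cat > h.py <<'E'
import numpy as np, cv2
from cell import manip, eyes, ticket
from scipy.spatial.transform import Rotation as R
def cam(n, save=None):
    c=eyes.camera(n)
    if save: cv2.imwrite('pics/'+save+'.png',c['img']); 
    o=np.array(c['orientation'],float)
    c['R']=R.from_euler('xyz',o).as_matrix() if o.size==3 else (R.from_quat(o).as_matrix() if o.size==4 else o.reshape(3,3))
    return c
def world(c):
    z=c['z_map'].astype(float); v,u=np.mgrid[:480,:640]
    p=np.stack([(u-c['cx'])/c['fx']*z,(v-c['cy'])/c['fy']*z,z],-1)
    w=p@c['R'].T+np.array(c['eye'],float); w[z==0]=np.nan
    return w
E
python3 - <<'E'
from h import *
np.set_printoptions(precision=1,suppress=True)
print(manip.read_state())
for n in('top','scene'):
    c=cam(n,n+'1'); w=world(c); np.savez(f'{n}1.npz',w=w,img=c['img'])
    print(n,c['eye'],c['orientation'],c['fx'],c['cx'],c['cy'],w[240,320],w[400,320],w[240,500])
E
```

```text
{'clock': 0.0, 'joints': array([ 1.1,  0.3,  1.5,  0. ,  1.3, -0.1]), 'qd': array([ 0., -0., -0., -0., -0.,  0.]), 'effort': array([  0. , -53.2, -35.3,   0.1,   0. ,  -0. ]), 'eef_pos': array([225. , 501.6, 204.9]), 'eef_rot': array([-3.1, -0. ,  2.7]), 'wrist_force': array([-0.2, -0.3,  0. ]), 'moment': array([ 0., -0.,  0.]), 'finger_force': 0.0, 'finger_gap': 94.50668699185943}
top [ 363.8   44.2 1099.2] [-3.   0.  -1.6] 503.95646659233694 310.5385596596741 238.55921738146753 [571.7  33.4   0.6] [231.4  41.8   1. ] [ 561.9 -363.     2.9]
scene [1253.   206.9  642.6] [-2.2  0.   1.8] 451.7825424228653 321.6150087636871 241.35688713473402 [451.7  40.5  -1.8] [857.7 118.1   1.1] [422.4 435.3  25.8]
```

View pics/top1.png

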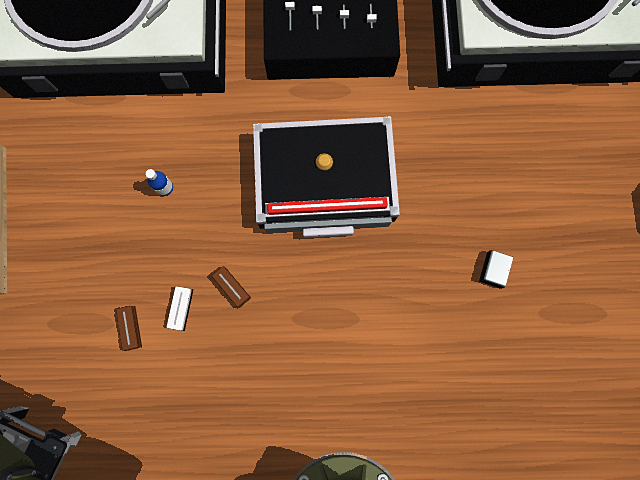

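View pics/scene1.png

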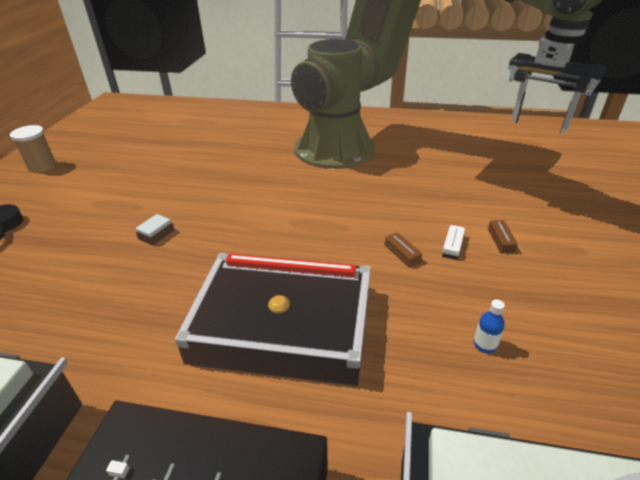

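The top view shows the unit at (325,170) with the red bar from (268,207) to (387,203), and the stylus box at (496,269). There are three brush-like things in it: brown at (127,328), white at (179,308) and brown at (229,287). Only the white one at (179,308) has the white grip in the description. In the scene view it is at (454,241), between the brown ones at (403,249) and (503,236). I'll confirm it in an enlarged crop and measure.

Run:
```python
from h import *
np.set_printoptions(precision=1,suppress=True)
a=np.load('top1.npz'); s=np.load('scene1.npz')
c1=cv2.resize(a['img'][255:360,100:260],None,fx=4,fy=4,interpolation=cv2.INTER_CUBIC)[:, :480]
c2=cv2.resize(s['img'][205:275,370:530],(480,210),interpolation=cv2.INTER_CUBIC)
cv2.imwrite('pics/crop1.png',np.vstack([c1[:380],c2]))
def blob(d,m,box,name):
    u0,v0,u1,v1=box; k=np.zeros((480,640),bool); k[v0:v1,u0:u1]=True
    w=d['w'][m&k]; w=w[~np.isnan(w).any(1)]
    z=np.median(w[:,2]); 
    w=w[abs(w[:,2]-z)<6]
    r=cv2.minAreaRect(w[:,:2].astype(np.float32))
    print(name,len(w),'z',z,'med',np.median(w,0),'rect',np.array(r[0]),np.array(r[1]),r[2])
def masks(d):
    h=cv2.cvtColor(d['img'],cv2.COLOR_BGR2HSV).astype(int)
    return (h[...,1]<60)&(h[...,2]>130), ((h[...,0]<6)|(h[...,0]>174))&(h[...,1]>180)&(h[...,2]>120)
W,Rd=masks(a); blob(a,W,(160,280,198,335),'brush top'); blob(a,Rd,(255,190,400,220),'bar top'); blob(a,W,(480,245,520,290),'box')
Ws,Rs=masks(s); blob(s,Ws,(435,220,472,262),'brush scene'); blob(s,Rs,(215,245,370,285),'bar scene')
g=a['img'].astype(int).min(2)
blob(a,W,(298,224,358,240),'pull')
h=cv2.cvtColor(a['img'],cv2.COLOR_BGR2HSV)
blob(a,(h[...,0]>100)&(h[...,0]<130)&(h[...,1]>150),(135,160,185,205),'bottle')
blob(a,(h[...,0]<30)&(h[...,1]>120),(310,148,340,176),'adapter')
```

```text
brush top 682 z 25.905578790025857 med [427.4 337.4  26. ] rect [427.9 338.2] [35.1 89.3] 78.58609771728516
bar top 738 z 82.53987034979639 med [627.8  18.1  82.5] rect [630.9  17.9] [ 21.5 247. ] 1.6110048294067383
box 645 z 34.71580713108051 med [ 496.3 -343.2   34.7] rect [ 496.9 -344. ] [46.2 65.1] 69.86392211914062
brush scene 413 z 25.1699493726 med [434.3 337.3  25.3] rect [428.9 337.8] [33.8 92.3] 79.18970489501953
bar scene 667 z 79.22429467273923 med [640.3  24.3  79.6] rect [632.9  18.4] [ 23.1 246.8] 1.7132679224014282
pull 380 z 40.80935108663698 med [584.1  16.1  40.2] rect [584.6  17.3] [109.9  23.6] 86.99313354492188
bottle 121 z 69.33140640682063 med [691.4 375.2  69.6] rect [698.  380.6] [31.8 37.7] 46.10614013671875
adapter 219 z 78.12616136351608 med [726.3  21.8  78.6] rect [728.   21.9] [35.6 34.7] 25.853193283081055
```

View pics/crop1.png

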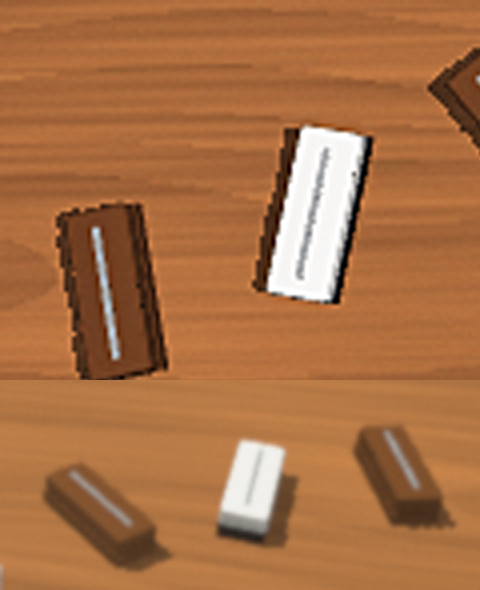

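Crop: the white grip with the dark bristle pad below it is the brush, upright at top-view (179,308). The two brown ones are the look-alikes. Brush centre is about (428,338), its long axis at -11°, and its top is at z≈26 in both views. Bar middle is about (631.5,18) and the unit is yawed about +1.7°. Next I'll work out the move to a spot over the bar.

```bash
cat >> h.py <<'E'
def togo(x,y,z,ang):
    """shift in tool axes AFTER turning so that tool y stands at world angle ang(deg)"""
    s=manip.read_state(); p=np.array(s['eef_pos']); M=R.from_euler('xyz',s['eef_rot']).as_matrix()
    cur=np.degrees(np.arctan2(M[1,1],M[0,1])); d=(ang-cur+180)%360-180
    a=np.radians(ang); Y=np.array([np.cos(a),np.sin(a),0]); X=np.array([-Y[1],Y[0],0]); e=np.array([x,y,z])-p
    print('t %.2f tcp'%s['clock'],p.round(1),'yang %.1f roll %.3f dx %.1f dy %.1f dz %.1f'%(cur,-np.radians(d),e@X,e@Y,-e[2]),'F',s['wrist_force'],'gap %.1f'%s['finger_gap'],'tilt',M[:,2].round(3))
E
python3 -c "
from h import *
togo(631.5,18,130,1.7)"
```

```text
t 0.10 tcp [225.1 501.6 204.9] yang 65.8 roll 1.119 dx -495.4 dy 391.9 dz 74.9 F [ 0.03418077  0.03282448 -0.04808538] gap 93.7 tilt [-0.001 -0.001 -1.   ]
```

>>> arm_command(plan=[[-1,0,0,0,0.16],[-1,0,0,0,0.16],[-1,0,0,0,0.16],[-1,0,0,0,0.16],[-1,0,0,0,0.16],[-1,0,0,0,0.16],[-1,0,0,0,0.16],[-1,-0.0413,0.0327,0.0062,0],[-1,-0.0413,0.0327,0.0062,0],[-1,-0.0413,0.0327,0.0062,0],[-1,-0.0413,0.0327,0.0062,0],[-1,-0.0413,0.0327,0.0062,0],[-1,-0.0413,0.0327,0.0062,0],[-1,-0.0413,0.0327,0.0062,0],[-1,-0.0413,0.0327,0.0062,0],[-1,-0.0413,0.0327,0.0062,0],[-1,-0.0413,0.0327,0.0062,0],[-1,-0.0413,0.0327,0.0062,0],[-1,-0.0413,0.0327,0.0062,0],[-1,0,0,0,0]])

```text
clock: 2.6
eef_pos: [632.5, 15.0, 129.4]
eef_rot: [-3.14, 0.0, 1.596]
wrist_force: [0.9, 0.9, 0.0]
finger_gap: 0.4
finger_force: 0.0
```

```bash
cat >> h.py <<'E'
def bar(save=None):
    """mean z of the bar's top stripe per side, scene view, vs distance from bar mid along unit y"""
    c=cam('scene',save); w=world(c); h=cv2.cvtColor(c['img'],cv2.COLOR_BGR2HSV).astype(int)
    red=((h[...,0]<6)|(h[...,0]>174))&(h[...,1]>150)&(h[...,2]>90)
    k=np.zeros_like(red); k[235:300,205:380]=True
    wht=(h[...,1]<70)&(h[...,2]>150)&cv2.dilate((red&k).astype(np.uint8),np.ones((5,5))).astype(bool)&k
    p=w[wht]; p=p[~np.isnan(p).any(1)]; p=p[(abs(p[:,0]-632)<14)&(p[:,2]>55)]; a=np.radians(1.7)
    t=(p[:,0]-631.5)*-np.sin(a)+(p[:,1]-18)*np.cos(a)
    for lo in range(-125,125,25):
        q=p[(t>=lo)&(t<lo+25)]
        if len(q)>3: print('t %d n %d z %.1f'%(lo+12,len(q),np.median(q[:,2])),end=' | ')
    print()
E
python3 -c "
from h import *
bar('s2'); togo(631.5,18,82,1.7)"
```

```text
t -113 n 30 z 81.3 | t -88 n 45 z 81.8 | t -63 n 46 z 81.5 | t -38 n 47 z 81.7 | t -13 n 49 z 81.5 | t 12 n 46 z 81.7 | t 37 n 24 z 82.0 | t 62 n 18 z 82.2 | t 87 n 14 z 82.5 | t 112 n 8 z 81.7 | 
t 2.65 tcp [631.7  16.7 129.9] yang 1.5 roll -0.003 dx 1.3 dy -0.2 dz 47.9 F [-0.78258341  1.04761546 -0.17547038] gap 0.7 tilt [-0.002  0.    -1.   ]
```

>>> arm_command(plan=[[-1,0,0,0.019,0],[-1,0,0,0.019,0],[-1,0,0,0.004,0],[-1,0,0,0.003,0],[-1,0,0,0.003,0],[-1,0,0,0.003,0],[-1,0,0,0.002,0],[-1,0,0,0.002,0],[-1,0,0,0,0],[-1,0,0,0,0]])

```text
clock: 3.9
eef_pos: [632.1, 17.7, 76.5]
eef_rot: [3.141, 0.0, 1.6]
wrist_force: [0.7, -0.4, 4.1]
finger_gap: 0.2
finger_force: 2.4
```

```bash
python3 -c "
from h import *
bar('s3'); togo(631.5,18,82,1.7)"
```

```text
t -113 n 28 z 74.1 | t -88 n 43 z 74.9 | t -63 n 44 z 74.9 | t -38 n 47 z 74.6 | t -13 n 34 z 72.2 | t 12 n 15 z 76.5 | t 37 n 24 z 76.8 | t 62 n 23 z 76.9 | t 87 n 23 z 77.7 | t 112 n 14 z 77.8 | 
t 3.95 tcp [632.   17.7  76.5] yang 1.7 roll -0.001 dx 0.3 dy -0.5 dz -5.5 F [-0.00689316 -0.90542948  4.42353251] gap 0.4 tilt [ 0.001 -0.    -1.   ]
```

>>> arm_command(plan=[[-1,0,0,-0.011,0],[-1,0.025,0,0,0],[-1,0,0,0.005,0],[-1,0,0,0.003,0],[-1,0,0,0.002,0],[-1,0,0,0.001,0],[-1,0,0,0,0],[-1,0,0,0,0]])

```text
clock: 4.95
eef_pos: [631.0, 42.3, 76.7]
eef_rot: [-3.141, -0.0, 1.599]
wrist_force: [-5.1, 1.6, 8.3]
finger_gap: 0.4
finger_force: 4.1
```

```bash
python3 -c "
from h import *
bar('s4'); togo(631.5,18,82,1.7)"
```

```text
t -113 n 18 z 69.0 | t -88 n 25 z 70.6 | t -63 n 45 z 71.5 | t -38 n 49 z 72.4 | t -13 n 49 z 73.8 | t 12 n 29 z 69.0 | t 37 n 9 z 76.8 | t 62 n 14 z 78.7 | t 87 n 13 z 79.7 | t 112 n 7 z 79.8 | 
t 5.00 tcp [631.   42.3  76.7] yang 1.6 roll -0.001 dx -24.3 dy -0.2 dz -5.3 F [-4.11281155  1.13127622  8.03024999] gap 0.8 tilt [-0.  0. -1.]
```

Both presses leave the left end high, but the tilt may not have settled. I'll move further left and hold the press longer.

>>> arm_command(plan=[[-1,0,0,-0.012,0],[-1,0,0,-0.003,0],[-1,0.02,0,0,0],[-1,0,0,0,0],[-1,0,0,0.006,0],[-1,0,0,0.004,0],[-1,0,0,0.003,0],[-1,0,0,0.002,0],[-1,0,0,0,0],[-1,0,0,0,0],[-1,0,0,0,0],[-1,0,0,0,0]])

```text
clock: 6.5
eef_pos: [630.5, 62.8, 76.5]
eef_rot: [3.141, -0.0, 1.6]
wrist_force: [-2.2, 1.8, 6.0]
finger_gap: 0.7
finger_force: 3.2
```

```bash
python3 -c "
from h import *
bar('s5'); togo(631.5,18,82,1.7)"
```

```text
t -113 n 30 z 73.7 | t -88 n 44 z 73.6 | t -63 n 45 z 74.1 | t -38 n 44 z 74.4 | t -13 n 49 z 74.9 | t 12 n 44 z 75.3 | t 37 n 26 z 68.8 | t 62 n 16 z 76.4 | t 87 n 23 z 77.2 | t 112 n 13 z 77.0 | 
t 6.55 tcp [630.5  62.8  76.5] yang 1.6 roll -0.001 dx -44.8 dy -0.3 dz -5.5 F [-2.84438679  2.13338122  6.92837794] gap 0.3 tilt [ 0.  0. -1.]
```

>>> arm_command(plan=[[-1,0,0,-0.013,0],[-1,0.006,0,-0.002,0],[-1,0,0,0.005,0],[-1,0,0,0.004,0],[-1,0,0,0.003,0],[-1,0,0,0.003,0],[-1,0,0,0.002,0],[-1,0,0,0.002,0],[-1,0,0,0.001,0],[-1,0,0,0,0],[-1,0,0,0,0],[-1,0,0,0,0]])

```text
clock: 8.05
eef_pos: [630.9, 69.3, 72.0]
eef_rot: [3.14, -0.001, 1.6]
wrist_force: [-1.9, 4.0, 7.6]
finger_gap: 0.5
finger_force: 4.1
```

```bash
python3 -c "
from h import *
bar('s6'); togo(631.5,18,82,1.7)
c=cam('scene'); w=world(c); w=w[np.isfinite(w).all(2)]
m=(w[:,0]<595)&(w[:,0]>440)&(abs(w[:,1]-18)<150)&(w[:,2]>5)&(w[:,2]<70); print(m.sum(), np.median(w[m],0) if m.any() else '')"
```

```text
t -113 n 31 z 78.8 | t -88 n 42 z 78.5 | t -63 n 45 z 76.9 | t -38 n 43 z 76.1 | t -13 n 47 z 74.2 | t 12 n 49 z 73.0 | t 37 n 40 z 70.1 | t 62 n 10 z 70.7 | t 87 n 15 z 69.5 | t 112 n 8 z 68.4 | 
t 8.10 tcp [630.8  69.3  72. ] yang 1.7 roll -0.001 dx -51.3 dy -0.8 dz -10.0 F [-2.12905853  2.96549937  7.71394034] gap 0.3 tilt [ 0.002  0.001 -1.   ]
2547 [499.83696413 -27.28225479  20.47180492]
```

View pics/s6.png

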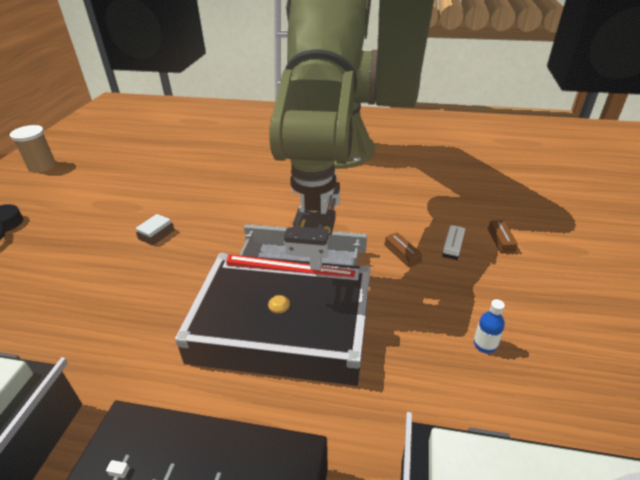

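The drawer has sprung open: in the picture it runs from about (245,230) to (365,262) behind the bar. Next is the brush.

>>> arm_command(plan=[[0.2,0,0,-0.03,0],[0.2,0,0,-0.05,0],[0.2,0,0,-0.04,0],[0.2,0,0,0,-0.168],[0.2,0,0,0,-0.168],[0.2,0,0,0,-0.168],[0.2,0,0,0,-0.168],[0.2,0,0,0,-0.168],[0.2,0,0,0,-0.168],[0.2,0,0,0,-0.168],[0.2,0,0,0,-0.168]])

```text
clock: 9.52
eef_pos: [630.3, 68.7, 190.7]
eef_rot: [-3.141, -0.0, 2.949]
wrist_force: [0.0, 0.5, 0.0]
finger_gap: 56.1
finger_force: 0.0
```

```bash
python3 -c "
from h import *
togo(428.2,338,100,78.8); bar('s7')"
```

```text
t 9.53 tcp [630.3  68.7 190.7] yang 79.0 roll 0.003 dx 250.5 dy 225.0 dz 90.7 F [0.0212859  0.53046035 0.01439673] gap 56.1 tilt [-0. -0. -1.]
t -113 n 28 z 80.7 | t -88 n 42 z 81.5 | t -63 n 35 z 81.9 | t -38 n 30 z 74.5 | t -13 n 29 z 69.1 | t 12 n 28 z 81.3 | t 37 n 29 z 80.6 | t 62 n 30 z 80.5 | t 87 n 27 z 80.8 | t 112 n 9 z 82.2 |
```

>>> arm_command(plan=[[0.2,0.0358,0.0321,0.013,0],[0.2,0.0358,0.0321,0.013,0],[0.2,0.0358,0.0321,0.013,0],[0.2,0.0358,0.0321,0.013,0],[0.2,0.0358,0.0321,0.013,0],[0.2,0.0358,0.0321,0.013,0],[0.2,0.0358,0.0321,0.013,0],[0.2,0,0,0,0],[0.2,0,0,0,0]])

```text
clock: 10.7
eef_pos: [429.1, 338.1, 100.2]
eef_rot: [3.142, 0.0, 2.942]
wrist_force: [-0.5, -0.4, 0.2]
finger_gap: 56.4
finger_force: 0.0
```

Run:
```python
from h import *
c=cam('wrist','w1'); w=world(c); h=cv2.cvtColor(c['img'],cv2.COLOR_BGR2HSV).astype(int)
m=(h[...,1]<60)&(h[...,2]>130)&(abs(w[...,2]-26)<5)&(abs(w[...,0]-428)<70)&(abs(w[...,1]-338)<70)
p=w[m]; r=cv2.minAreaRect(p[:,:2].astype(np.float32)); print(len(p),np.median(p[:,2]),r)
togo(428.2,338,6,78.8)
```

```text
6140 26.162220751757303 ((427.8146057128906, 339.635986328125), (33.78853225708008, 89.44462585449219), 79.1567153930664)
t 10.75 tcp [429.4 337.8 100.3] yang 78.6 roll -0.004 dx 1.3 dy -0.0 dz 94.3 F [0.44755127 0.18915418 0.41084472] gap 56.5 tilt [ 0.001  0.    -1.   ]
```

View pics/w1.png

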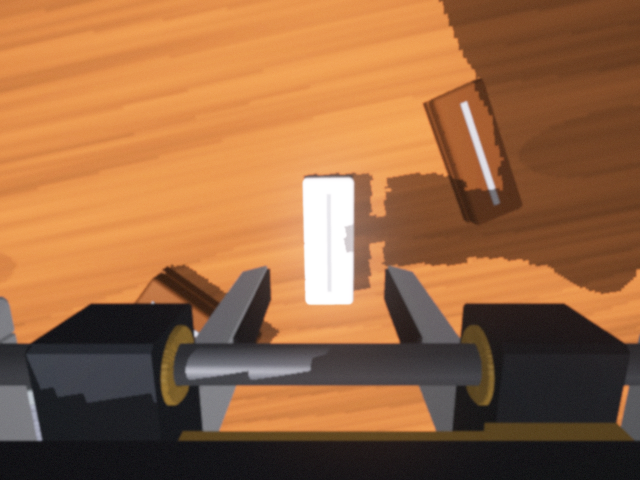

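The wrist view shows the white brush at (329,240), centred between the finger tips at (268,270) and (388,270), with a brown one on each side and clear. I'll descend, grip and lift.

>>> arm_command(plan=[[0.2,0.001,0.001,0.03,0],[0.2,0,0,0.03,0],[0.2,0,0,0.02,0],[0.2,0,0,0.014,0],[0.2,0,0,0,0],[-0.5,0,0,0,0],[-0.5,0,0,0,0],[-0.5,0,0,0,0],[-0.5,0,0,0,0],[-0.5,0,0,-0.02,0],[-0.5,0,0,-0.03,0],[-0.5,0,0,-0.04,0],[-0.5,0,0,-0.03,0],[-0.5,0,0,0,0]], newtons=12)

```text
clock: 12.5
eef_pos: [428.6, 340.0, 128.0]
eef_rot: [3.139, 0.003, 2.944]
wrist_force: [-0.3, -0.2, -0.9]
finger_gap: 33.9
finger_force: 12.0
```

Run:
```python
from h import *
togo(428.2,338,126,1.7)
c=cam('top','t2'); w=world(c)
# drawer inside: points lower than 20mm & grey near expected area, unit frame about bar mid
a=np.radians(1.7); d=w[...,:2]-[631.5,18]; ux=d[...,0]*np.cos(a)+d[...,1]*np.sin(a); uy=-d[...,0]*np.sin(a)+d[...,1]*np.cos(a)
for x in range(-190,-15,8):
    m=(abs(ux-x)<4)&(abs(uy)<100); print(x,round(float(np.nanmedian(w[...,2][m])),1),end='; ')
print()
for y in range(-150,151,10):
    m=(abs(uy-y)<4)&(abs(ux+80)<30); print(y,round(float(np.nanmedian(w[...,2][m])),1),end='; ')
```

```text
t 12.50 tcp [428.6 340.  128. ] yang 78.7 roll 1.343 dx -2.0 dy -0.5 dz 2.0 F [-0.32022345 -0.23975387 -0.90548544] gap 33.9 tilt [ 0.003  0.002 -1.   ]
-190 0.7; -182 0.4; -174 0.4; -166 1.7; -158 38.0; -150 38.5; -142 52.6; -134 51.8; -126 11.4; -118 11.5; -110 11.6; -102 11.7; -94 11.4; -86 11.6; -78 11.4; -70 11.5; -62 11.6; -54 11.6; -46 11.6; -38 11.1; -30 11.5; -22 62.2; 
-150 0.7; -140 0.8; -130 0.1; -120 44.5; -110 11.7; -100 11.4; -90 11.7; -80 11.7; -70 11.5; -60 11.6; -50 11.2; -40 11.3; -30 11.3; -20 11.6; -10 11.9; 0 11.4; 10 11.7; 20 10.8; 30 11.3; 40 11.3; 50 11.5; 60 11.4; 70 11.5; 80 11.8; 90 11.9; 100 11.5; 110 11.7; 120 44.2; 130 -0.1; 140 0.3; 150 0.3;
```

View pics/t2.png

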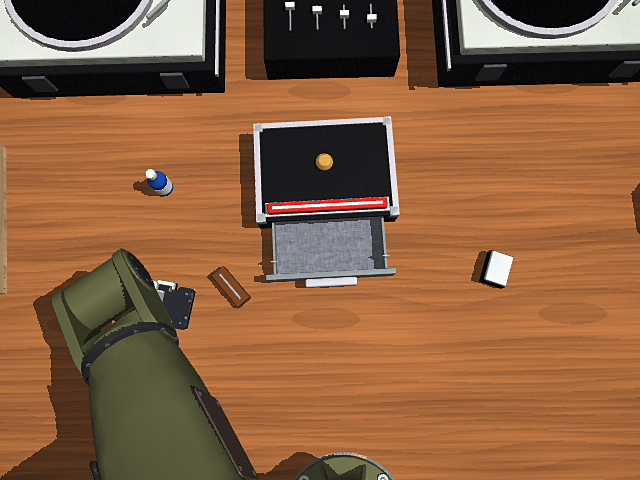

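The top view shows the open drawer at about (330,248), empty and level with a floor at z≈11.5. The brush is held with a gap of 33.9 mm. Now I'll turn and carry it over the drawer.

>>> arm_command(plan=[[-0.5,0,0,0,0.168],[-0.5,0,0,0,0.168],[-0.5,0,0,0,0.168],[-0.5,0,0,0,0.168],[-0.5,0,0,0,0.168],[-0.5,0,0,0,0.168],[-0.5,0,0,0,0.168],[-0.5,0,0,0,0.168],[-0.5,-0.0468,0.0165,0,0],[-0.5,-0.0468,0.0165,0,0],[-0.5,-0.0468,0.0165,0,0],[-0.5,-0.0468,0.0165,0,0],[-0.5,-0.0468,0.0165,0,0],[-0.5,-0.0468,0.0165,0,0],[-0.5,-0.0468,0.0165,0,0],[-0.5,0,0,0,0],[-0.5,0,0,0,0]])

```text
clock: 14.68
eef_pos: [552.2, 15.8, 124.8]
eef_rot: [-3.139, -0.0, 1.6]
wrist_force: [-0.1, 1.0, -0.8]
finger_gap: 33.4
finger_force: 12.0
```

Run:
```python
from h import *
togo(553.5,15.7,18,1.7)
```

```text
t 14.68 tcp [552.2  15.8 124.8] yang 1.6 roll -0.001 dx -0.1 dy 1.3 dz 106.8 F [-0.12177768  0.99766153 -0.81300553] gap 33.4 tilt [-0.002  0.    -1.   ]
```

>>> arm_command(plan=[[-0.5,0,0.001,0.03,0],[-0.5,0,0,0.03,0],[-0.5,0,0,0.025,0],[-0.5,0,0,0.012,0],[-0.5,0,0,0.006,0],[-0.5,0,0,0.003,0],[-0.5,0,0,0,0],[0,0,0,0,0],[0,0,0,0,0],[0,0,0,0,0],[0,0,0,-0.01,0],[0,0,0,-0.03,0],[0,0,0,-0.05,0],[0,0,0,-0.05,0],[0,0,0,0,0]])

```text
clock: 16.55
eef_pos: [555.5, 15.4, 164.6]
eef_rot: [3.134, 0.0, 1.6]
wrist_force: [0.6, -0.7, 0.2]
finger_gap: 46.8
finger_force: 0.0
```

Run:
```python
from h import *
togo(553.5,15.7,150,1.7)
c=cam('wrist','w2'); w=world(c); h=cv2.cvtColor(c['img'],cv2.COLOR_BGR2HSV).astype(int)
m=(h[...,1]<60)&(h[...,2]>130)&(abs(w[...,2]-37)<5)&(abs(w[...,0]-553)<50)&(abs(w[...,1]-16)<70)
p=w[m]; r=cv2.minAreaRect(p[:,:2].astype(np.float32)); print(len(p),np.percentile(p[:,2],[5,50,95]),r)
```

```text
t 16.55 tcp [555.5  15.4 164.6] yang 1.7 roll -0.001 dx 0.4 dy -2.0 dz 14.6 F [ 0.60382836 -0.68132576  0.17630934] gap 46.8 tilt [ 0.007 -0.    -1.   ]
4368 [35.52635638 37.22202539 38.49930192] ((554.831787109375, 16.074195861816406), (33.758056640625, 90.28144836425781), 2.2196085453033447)
```

View pics/w2.png

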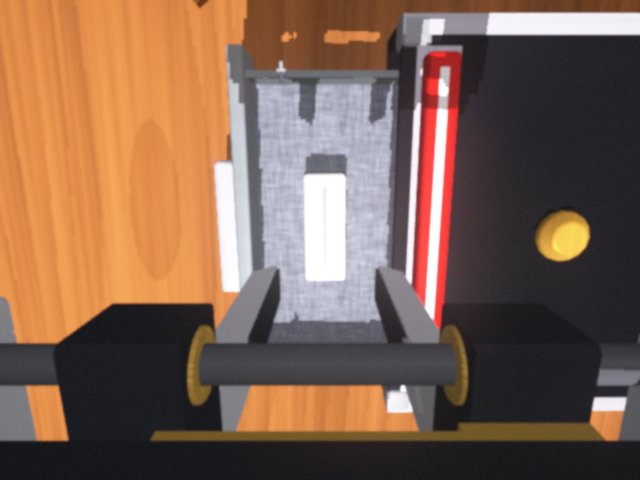

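The brush lies flat in the drawer at (325,227), top at z≈37 and clear of the walls. Next I'll take the closed fingers in front of the pull block.

>>> arm_command(plan=[[-1,0,-0.043,0,0],[-1,0,-0.043,0,0],[-1,0,-0.044,0,0],[-1,0,0,0,0],[-1,0,0,0.045,0],[-1,0,0,0.045,0],[-1,0,0,0.035,0],[-1,0,0,0.014,0],[-1,0,0,0,0],[-1,0,0.012,0,0],[-1,0,0,0,0]])

```text
clock: 17.98
eef_pos: [437.6, 12.0, 22.1]
eef_rot: [3.139, 0.0, 1.6]
wrist_force: [-0.1, 1.2, 0.5]
finger_gap: 0.5
finger_force: 0.0
```

Run:
```python
from h import *
togo(631.5-68,16,25,1.7)
```

```text
t 17.98 tcp [437.6  12.   22.1] yang 1.7 roll -0.001 dx 0.3 dy 126.0 dz -2.9 F [-0.13967167  1.19468464  0.4782081 ] gap 0.5 tilt [ 0.003 -0.    -1.   ]
```

>>> arm_command(plan=[[-1,0,0.01,-0.003,0],[-1,0,0.01,0,0],[-1,0,0.012,0,0],[-1,0,0.012,0,0],[-1,0,0.012,0,0],[-1,0,0.012,0,0],[-1,0,0.012,0,0],[-1,0,0.012,0,0],[-1,0,0.01,0,0],[-1,0,0.008,0,0],[-1,0,0,0,0]])

```text
clock: 19.35
eef_pos: [546.4, 15.3, 23.8]
eef_rot: [-3.141, -0.0, 1.6]
wrist_force: [-3.6, 0.1, 1.5]
finger_gap: 0.3
finger_force: 1.9
```

Run:
```python
from h import *
togo(631.5-68,16,25,1.7)
```

```text
t 19.35 tcp [546.4  15.3  23.8] yang 1.7 roll -0.001 dx 0.2 dy 17.1 dz -1.2 F [-3.56540694  0.05074523  1.4882521 ] gap 0.3 tilt [-0.  0. -1.]
```

Contact is made, with about 3.6 N from the spring. I'll push on in small steps through the catch ramps.

>>> arm_command(plan=[[-1,0,0.005,0,0],[-1,0,0.004,0,0],[-1,0,0.003,0,0],[-1,0,0.003,0,0],[-1,0,0.002,0,0],[-1,0,0,0,0]])

```text
clock: 20.1
eef_pos: [562.8, 15.7, 23.5]
eef_rot: [-3.141, -0.0, 1.6]
wrist_force: [-2.6, 0.3, -2.8]
finger_gap: 0.6
finger_force: 1.4
```

```bash
cat >> h.py <<'E'
def pull(save=None):
    c=cam('top',save); w=world(c); a=np.radians(1.7); d=w[...,:2]-[631.5,18]
    ux=d[...,0]*np.cos(a)+d[...,1]*np.sin(a); uy=-d[...,0]*np.sin(a)+d[...,1]*np.cos(a)
    for lo,hi in((36,44),(46,58)):
        m=(w[...,2]>lo)&(w[...,2]<hi)&(abs(uy)<(50 if lo<40 else 130))&(ux<-20)&(ux>-200)
        if m.sum()>5: print(lo,hi,m.sum(),'ux pct',np.percentile(ux[m],[3,50,97]).round(1))
E
python3 - <<'E'
from h import *
togo(631.5-68,16,25,1.7); pull('t3')
E
```

```text
t 20.10 tcp [562.8  15.7  23.5] yang 1.7 roll -0.001 dx 0.2 dy 0.7 dz -1.5 F [-2.56263481  0.29217419 -2.84811972] gap 0.6 tilt [-0.001  0.    -1.   ]
46 58 294 ux pct [-38.9 -33.5 -26.6]
```

>>> arm_command(plan=[[-1,0,0.002,0,0],[-1,0,0.001,0,0],[-1,0,0,0,0]])

```text
clock: 20.52
eef_pos: [565.8, 15.8, 23.8]
eef_rot: [-3.141, -0.0, 1.6]
wrist_force: [-4.8, 0.9, -3.8]
finger_gap: 0.3
finger_force: 2.3
```

Run:
```python
from h import *
togo(631.5-68,16,25,1.7); pull()
```

```text
t 20.52 tcp [565.8  15.8  23.8] yang 1.7 roll -0.001 dx 0.3 dy -2.2 dz -1.2 F [-4.83724532  0.89112043 -3.83232637] gap 0.3 tilt [-0.001 -0.    -1.   ]
46 58 291 ux pct [-36.  -30.6 -24.2]
```

>>> arm_command(plan=[[-1,0,0.002,0,0],[-1,0,0.001,0,0],[-1,0,0,0,0]])

```text
clock: 20.95
eef_pos: [568.2, 15.8, 23.9]
eef_rot: [-3.14, 0.0, 1.6]
wrist_force: [-9.9, -0.5, -0.9]
finger_gap: 0.7
finger_force: 4.9
```

Run:
```python
from h import *
togo(631.5-68,16,25,1.7); pull()
```

```text
t 20.95 tcp [568.2  15.8  23.9] yang 1.7 roll -0.001 dx 0.3 dy -4.7 dz -1.1 F [-9.87748974 -0.45414744 -0.89515709] gap 0.7 tilt [-0.002 -0.    -1.   ]
46 58 249 ux pct [-33.7 -29.  -24.1]
```

>>> arm_command(plan=[[-1,0,0.002,0,0],[-1,0,0,0,0]])

```text
clock: 21.25
eef_pos: [568.3, 15.8, 23.9]
eef_rot: [-3.135, -0.0, 1.6]
wrist_force: [-25.3, -2.0, 11.4]
finger_gap: 0.6
finger_force: 12.6
```

>>> arm_command(plan=[[-1,0,-0.005,0,0],[-1,0,-0.005,0,0],[-1,0,-0.01,0,0],[-1,0,-0.02,0,0],[-1,0,-0.03,0,0],[-1,0,0,0,0]])

```text
clock: 22.0
eef_pos: [500.0, 13.8, 24.5]
eef_rot: [3.141, 0.0, 1.6]
wrist_force: [0.0, -0.4, -0.1]
finger_gap: 0.6
finger_force: 0.0
```

Run:
```python
from h import *
togo(631.5-68,16,25,1.7); pull('t4'); bar()
```

```text
t 22.00 tcp [500.   13.8  24.5] yang 1.7 roll -0.001 dx 0.3 dy 63.6 dz -0.5 F [ 0.00950646 -0.44639549 -0.13884551] gap 0.6 tilt [ 0.001 -0.    -1.   ]
36 44 7 ux pct [-42.5 -39.4 -37.6]
46 58 502 ux pct [-38.3 -32.7 -26.5]
t -113 n 26 z 81.2 | t -88 n 42 z 81.4 | t -63 n 45 z 81.6 | t -38 n 42 z 82.1 | t -13 n 46 z 81.3 | t 12 n 44 z 81.5 | t 37 n 45 z 81.5 | t 62 n 47 z 81.8 | t 87 n 48 z 81.1 | t 112 n 25 z 80.5 |
```

The drawer hit its stop and stayed shut once the fingers were withdrawn, and the bar is up. I'll retreat, compare with the start image, and then hand in.

>>> arm_command(plan=[[-1,0,-0.03,-0.02,0],[-1,0,-0.03,-0.05,0],[-1,0,0,-0.06,0],[-1,0,0,-0.05,0],[-1,0,0,0,0],[-1,0,0,0,0]])

```text
clock: 22.85
eef_pos: [441.1, 12.1, 203.4]
eef_rot: [-3.141, 0.0, 1.6]
wrist_force: [-0.3, -0.3, 0.2]
finger_gap: 0.4
finger_force: 0.0
```

Run:
```python
from h import *
pull('t5'); bar()
a=np.radians(1.7); w=np.load('top1.npz')['w']; d=w[...,:2]-[631.5,18]
ux=d[...,0]*np.cos(a)+d[...,1]*np.sin(a); uy=-d[...,0]*np.sin(a)+d[...,1]*np.cos(a)
m=(w[...,2]>46)&(w[...,2]<58)&(abs(uy)<130)&(ux<-20)&(ux>-200); print('start',m.sum(),np.percentile(ux[m],[3,50,97]))
```

```text
36 44 72 ux pct [-55.6 -46.2 -37.2]
46 58 718 ux pct [-38.2 -32.8 -26.4]
t -113 n 31 z 80.3 | t -88 n 40 z 81.1 | t -63 n 42 z 81.8 | t -38 n 38 z 81.8 | t -13 n 45 z 81.7 | t 12 n 43 z 81.6 | t 37 n 43 z 82.0 | t 62 n 42 z 81.9 | t 87 n 45 z 81.6 | t 112 n 26 z 80.7 | 
start 727 [-38.38251234 -32.85700168 -26.02062429]
```

View pics/t5.png

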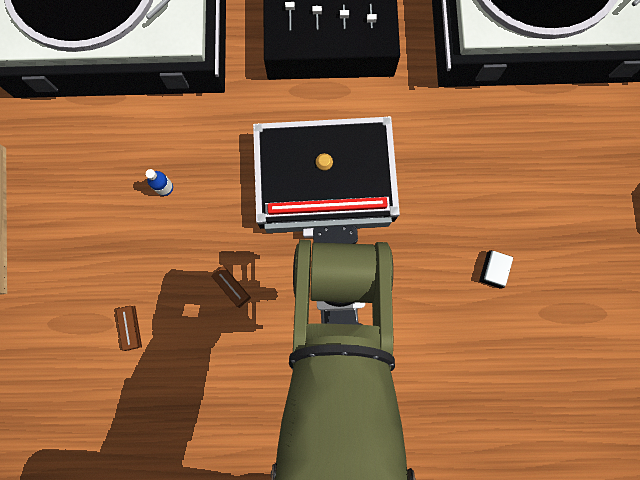

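The picture shows the drawer front at (325,227) exactly where it was at the start. The bar is level and up, and the bystanders at (158,182), (324,162) and (496,269) have not moved.

```bash
python3 -c "
from cell import ticket
print(ticket.sign_off())"
```

```text
the job is handed in; nothing more can be done
None
```

I handed the job in: the brush is in the drawer bristle side down, the drawer is latched shut, the bar is back up, and the other things are where they were; sign-off returned no verdict, so I don't know how it was judged.

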